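Shut the sprung drawer of the lazy susan caddy

TASK

The drawer of the teal lazy susan caddy has sprung open. With your fingertips, turn the caddy on its base until the drawer squarely faces the robot's edge of the table, and push the drawer all the way in against its stop and let it go, so that it springs back a little and stays latched. Pick nothing up, and leave the things on the table and in the caddy's tray where they are.

Things in the scene. Friction and masses are not known exactly. Their poses are not given: they have to be found in the camera images.
- caddy_axis (a point): Teal lazy susan caddy: a 270 mm turntable disc (top at 22 mm) carrying a box organiser, walls to 102 mm above the table. Point: on the turning axis, 78 mm up, on the floor of its open top tray. Axes turn with it: x from the drawer side (organiser face at x = -90 mm) to the back (+95 mm), y to the left of one facing the drawer (side walls at +-90 mm), z up. Drawer faces the robot's edge when x is world +x.
- caddy (a joint): Turn of the caddy on its base since the start, rad, counterclockwise from above positive, no end stops; it is stiff enough (0.18 N m) to stay where it is left.
- drawer_front (a point): Centre of the outer face of the drawer's front, a paler teal upright panel 172 mm wide, 42 mm high (30 to 72 mm above the table), 12 mm thick, overlapping the organiser's face. It lies 51 mm above the table, on the caddy's centre line, 144 mm from the axis when sprung open. Axes as the caddy's: the face looks along -x, the drawer goes in along +x.
- drawer (a joint): How far the drawer is pushed in, m: 0 sprung open (front panel 42 mm off the organiser), 0.034 latched (8 mm off), 0.041 at the inner stop (1 mm off). A spring drives it out, 2 N at 0 rising to 6 N at the stop. Once past 0.036 and let go it comes back to 0.034 and is held; let go short of that it springs out again. Pushing it in again when latched does no harm.
- plunger_knob (a point): Top of the caddy's catch plunger, a 16 mm steel knob in the tray, 60 mm in front of the axis, 95 mm above the table at rest. As the drawer goes in, a tooth raises it about 7 mm; it drops again when the catch has passed. It need not be touched.
- table_front (a point): A fixed, unmarked point on the glass, 450 mm straight ahead of the robot's base; its x axis points straight away from the robot's edge of the table, y along that edge.
- remote_center (a point): Centre of the loose black TV remote (42 x 152 x 18 mm) lying in the caddy's rear tray compartment.
- cards_center (a point): Centre of the loose red box of playing cards (64 x 89 x 18 mm) lying in the caddy's front tray compartment.
- mug_center (a point): Centre of the white ceramic mug (82 mm across, 95 mm high) on the table.
- spinning_top_center (a point): About the middle of the wooden spinning top (73 mm across, 86 mm long) that lies on its cone on the table.
- pencil_cup_center (a point): Centre of the steel pencil cup (80 mm across, 100 mm high, pencils to 155 mm).
- magenta_box_center (a point): Centre of the closed magenta plastic box (121 x 171 x 72 mm) on the table.
Things that resemble listed ones, but are neither listed nor needed, are in the scene too. Of the things that look like the part that bears cards_center, the smallest one is meant.

How it is judged (in metres and radians):
On the way:
1. the drawer is pushed all the way in, to within 3 mm of its stop (value of joint drawer above 0.038 m).
At the end, for the whole second after the job is handed in: The drawer has been pushed to within 3 mm of its stop and rests on its catch (31.5 to 36.5 mm in); the caddy stands still, the drawer facing the robot's edge to within 0.25 rad; remote and cards lie in the tray; all else is within 25 mm of where it was (value of joint drawer between 0.0315 and 0.0365 m and angle between the x axis of caddy_axis and the x axis of table_front, either way round below 0.25 rad and world x of drawer_front below 0.58 m and velocity of joint caddy between -0.02 and 0.02 rad/s and z of remote_center in the frame of caddy_axis between 0 and 0.02 m and horizontal distance between each of remote_center, cards_center and caddy_axis below 0.09 m and z of cards_center in the frame of caddy_axis between 0 and 0.02 m); the robot touches nothing.
It fails at once if the remote or the cards are lifted out of the tray (25 mm) (height (world z) of any of remote_center, cards_center above 0.112 m).
It fails at once if a thing on the table is moved or lifted by more than 25 mm (distance of any of mug_center, spinning_top_center, pencil_cup_center, magenta_box_center from where it was at the start of the episode above 0.025 m).
It also fails if it takes over 59 s, if anything falls off the work surface, if the arm or the gripper's body presses on something with over 40 N, if the wrist force passes 120 N, or if a joint passes its speed limit or range.

ROBOT

A 7-joint arm with a two-finger parallel gripper is mounted at the origin on the work surface. World frame = base frame: x ahead of the robot, y to its left, z up, the work surface at z = 0. Lengths are in mm, angles in rad, forces in N, time in s.
With the tool pointing down it reaches from about 350 to 900 mm from the base axis. Payload 19.9 kg.
Tool frame: the origin (TCP) lies at the very end of the fingers, on their centre line; the grasp point (between the pads) lies 19 mm behind it; z points along the fingers, y is the line along which they close (so a half turn about z gives the same grasp; the last joint's range is limited). The gripper opens to 94 mm and grips with 3 to 60 N. Pads are 16 mm wide; open, the fingers measure 119 mm over their backs; the gripper's body (75 mm by 177 mm) begins 78 mm behind the grasp point.
Start: joints at [1.274, 0.417, -0.01, 1.614, 0.005, 1.111, -0.053], TCP at [158.131, -604.643, 205.425] pointing down, gripper open.
Joint ranges: [-2.81, 2.81], [-0.39, 2.02], [-1.27, 1.25], [0.06, 2.57], [-1.19, 4.33], [0.19, 2], [-2.82, 2.82]. Speed limits (rad/s): [1.89, 1.89, 2.39, 2.39, 3.01, 3.01, 3.01].

INTERFACE

Orientations are given as a unit quaternion [w, x, y, z].
In Python, from cell import telemetry, read_camera, arm gives the robot as it stands.
- The arm moves only by the tool servo_tool, never from a script. Its argument "series" is text: rows parted by semicolons, each of 6 numbers parted by spaces: the shift along the world's x, y, z in m, then the turn, a rotation vector about the world's x, y, z in rad. In form: x y z rx ry rz; .... A call has 1 to 10 rows; each row is the pose to reach, as a shift and turn from the pose commanded when the call began; what a row does not reach only later rows make up. A row lasts 1/10 s, in which the tool goes at most 50 mm and 8.59 degrees, less where a joint would pass 70% of its speed; a pose out of reach is approached as far as the arm can. A call with a gripper value outside its range is refused whole. "claw" is the finger opening in m, from 0 to 0.094, set as the call begins (left out, the last holds). The fingers move at their own pace and stop on an object; the grip force is fixed at half the most. Time passes only in rows, so rows that repeat a pose let the fingers close. It gives the time, the measured TCP pose, the force, the opening and the grip force at its end, in the units of the state.
- telemetry.get_state(): the state, without advancing time (a new reading comes with each control period).
- read_camera(name): name is "scene" or "top"; returns a dict with "frame" (420x560x3 uint8, red, green, blue), "z_map" (420x560 float32, mm along the optical axis (not along the pixel's ray), 0 where there is no reading), "fovy" (degrees; the focal length in pixels is half the picture's height over the tangent of half this angle, whatever the lens; pixels are square), "cx", "cy" (the principal point, pixels), "k1" (the pictures are not rectified: a ray, as slopes to the right and down, at radius r is drawn at 1 + k1 r^2 times it, then the intrinsics apply), "R" (3x3) and "t" (3): a world point X has camera coordinates R X + t. Camera axes: x right, y down, z forward; pixel columns grow to the right and rows downward; lengths in mm; the calibration is good to about 2 mm. A picture is of the moment at which its call begins.
- arm.sign_off(): hands the job in; it is judged then, once.
The state is a dict: "t": time; "joints": joint angles; "qd": joint speeds; "tau": joint torques, N m; "position": TCP position; "orientation": TCP orientation; "wrist_force": force on the tool from outside, world axes, zero at the start; "ft_torque": the same for the moment, N m; "finger_gap": finger opening in mm; "grasp_force": force on a finger pad.
Only numpy, scipy, OpenCV 4.12 (cv2) and the standard library are available. Lean on these libraries where they do the work, as an engineer would, in place of code of your own. Each camera call takes 0.05 s, during which the arm holds its last target. There are 200 camera calls.

## Working session

There is one attempt and no reset: what is moved stays moved. The work goes in short steps, Python scripts to look and compute and a tool call to move; the robot and the scene stay as the last step left them, time stands still between calls to the robot, and variables do not carry over. Pictures are saved under pics/ and viewed, at most 10 in all, crops included, and the job is handed in when it is done.

Besides the shell and the picture viewer there is one more tool, called after "Call:" as a command line: name --argument value ..., lists and objects as JSON in quotes. servo_tool: Moves the arm, as the interface text tells. Its arguments: {"type":"object","properties":{"series":{"type":"string"},"claw":{"type":"number"}},"required":["series"]}

```bash
mkdir -p pics; cat > h.py <<'E'
import numpy as np, cv2
from cell import telemetry, read_camera, arm
def pts(c):
    h,w=c['z_map'].shape; f=h/2/np.tan(np.radians(c['fovy']/2))
    v,u=np.mgrid[:h,:w]; K=np.array([[f,0,c['cx']],[0,f,c['cy']],[0,0,1]],float)
    p=np.stack([u,v],-1).reshape(-1,1,2).astype(float)
    s=cv2.undistortPoints(p,K,np.array([c['k1'],0,0,0,0.])).reshape(h,w,2)
    z=c['z_map'][...,None]
    P=np.concatenate([s*z,z],-1)
    return (P-np.array(c['t']))@np.array(c['R'])
E
python3 - <<'E'
from h import *
import pickle
ims=[]
for n in('scene','top'):
    c=read_camera(n); pickle.dump(c,open(n+'.pkl','wb'))
    cv2.imwrite(f'pics/{n}0.png',cv2.resize(c['frame'][...,::-1],(784,588)))
    print(n,c['fovy'],c['k1'],-np.array(c['R']).T@np.array(c['t']),np.array(c['R'])[2])
print(telemetry.get_state())
E
```

```text
scene 51.89360136143955 -0.044615748406159776 [1262.92083513 -347.12658494  849.49476267] [-0.67908476  0.31017607 -0.66530796]
top 53.518863418913014 -0.08779038873838123 [ 271.00220587  -13.21439832 1185.02532834] [ 0.18692208  0.00659623 -0.9823526 ]
{'t': 0.1, 'joints': array([ 1.27354111,  0.41792967, -0.01026323,  1.61407448,  0.00469728,
        1.11071983, -0.05298825]), 'qd': array([-0.00050049, -0.00052171, -0.00031796, -0.00153954, -0.0011976 ,
       -0.00164491, -0.00063231]), 'tau': array([ 2.46782520e-04, -8.52574754e+01,  6.39264341e-01, -4.26688206e+01,
       -4.89521655e-02,  1.63331983e-02,  8.71929217e-06]), 'position': array([ 157.99405619, -604.36088507,  204.89503122]), 'orientation': array([-5.41019163e-04,  9.91835790e-01,  1.27520428e-01, -1.19802443e-04]), 'wrist_force': array([-0.10189154, -0.07009496, -0.71827363]), 'ft_torque': array([ 0.04054625, -0.03857236,  0.00843791]), 'grasp_force': 0.0, 'finger_gap': 94.11738040218378}
```

View pics/scene0.png

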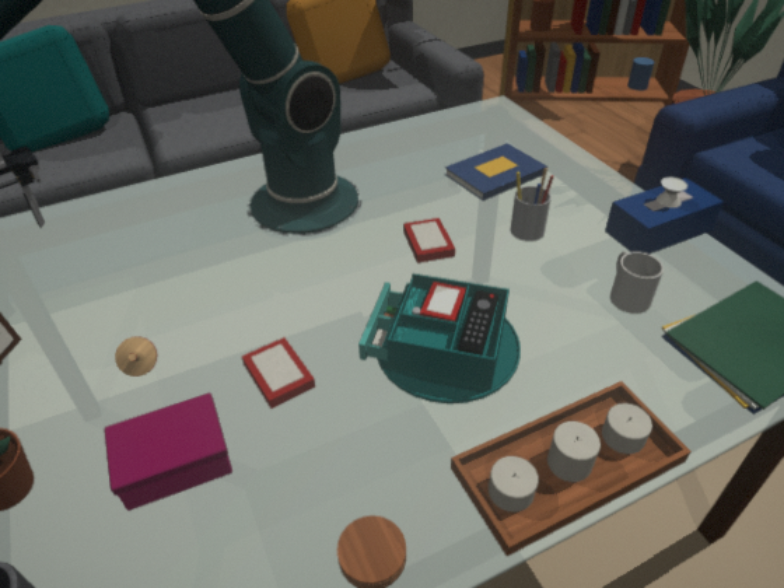

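View pics/top0.png

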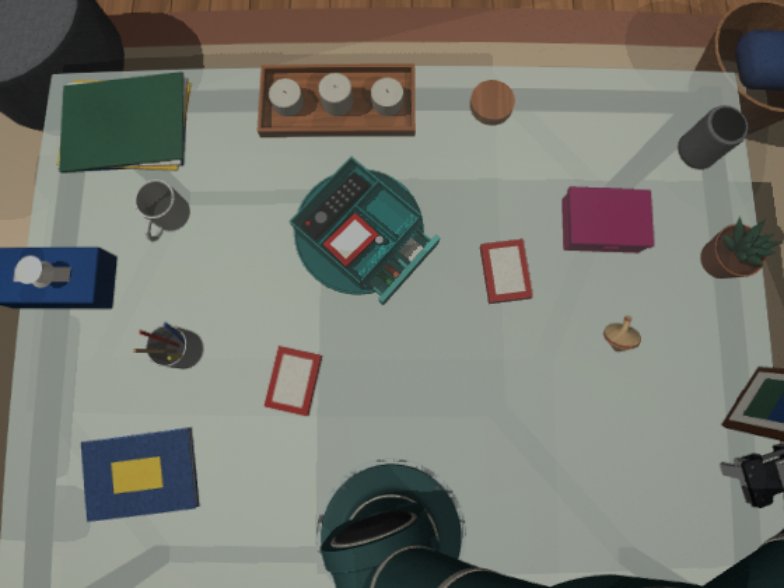

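```bash
python3 - <<'E'
from h import *
import pickle
from scipy.optimize import least_squares
for n in('scene','top'):
    c=pickle.load(open(n+'.pkl','rb')); P=pts(c); hsv=cv2.cvtColor(c['frame'],cv2.COLOR_RGB2HSV)
    m=(hsv[...,0]>78)&(hsv[...,0]<98)&(hsv[...,1]>120)&(c['z_map']>0)
    m&=(P[...,0]>400)&(P[...,0]<900)&(abs(P[...,1])<300)
    Z=P[...,2]; print(n,m.sum(),np.histogram(Z[m],bins=np.arange(-5,125,10)))
    d=(m&(abs(Z-22)<5)).astype(np.uint8)
    Q=P[d>0][:,:2]
    # outer rim points: hull of disc-level pixels
    h=cv2.convexHull(Q.astype(np.float32))[:,0]
    r=least_squares(lambda a:np.hypot(*(h-a).T)-135,h.mean(0),loss='soft_l1',f_scale=3)
    print('axis',r.x,'res',np.abs(r.fun).mean(),len(h))
    w=P[m&(abs(Z-102)<5)][:,:2]; print('walltop',cv2.minAreaRect(w.astype(np.float32)),len(w))
    f=P[m&(abs(Z-72)<5)&(np.hypot(*(P[...,:2]-r.x).transpose(2,0,1))>115)][:,:2]; print('panel',cv2.minAreaRect(f.astype(np.float32)),len(f))
c=pickle.load(open('top.pkl','rb'))
cv2.imwrite('pics/crop.png',cv2.resize(c['frame'][100:310,180:390,::-1],(600,600),interpolation=cv2.INTER_CUBIC))
E
```

```text
scene 1685 (array([  0,   0, 333, 250,   4,   4,   2,   6, 733,  51, 263,  39]), array([ -5,   5,  15,  25,  35,  45,  55,  65,  75,  85,  95, 105, 115]))
axis [603.47916106  64.99523834] res 3.3630187205540407 25
walltop ((614.0426635742188, 65.6969223022461), (184.28543090820312, 169.14781188964844), 49.57268142700195) 268
panel ((0.0, 0.0), (0.0, 0.0), 0.0) 0
top 1149 (array([  0,   0,   2,   4,   0,   0,   0,  70, 812,  27, 226,   8]), array([ -5,   5,  15,  25,  35,  45,  55,  65,  75,  85,  95, 105, 115]))
axis [596.19555548  61.07440807] res 0.6761788037890781 4
walltop ((608.0223999023438, 69.06819915771484), (185.98265075683594, 179.3121795654297), 48.98638916015625) 218
panel ((0.0, 0.0), (0.0, 0.0), 0.0) 0
```

View pics/crop.png

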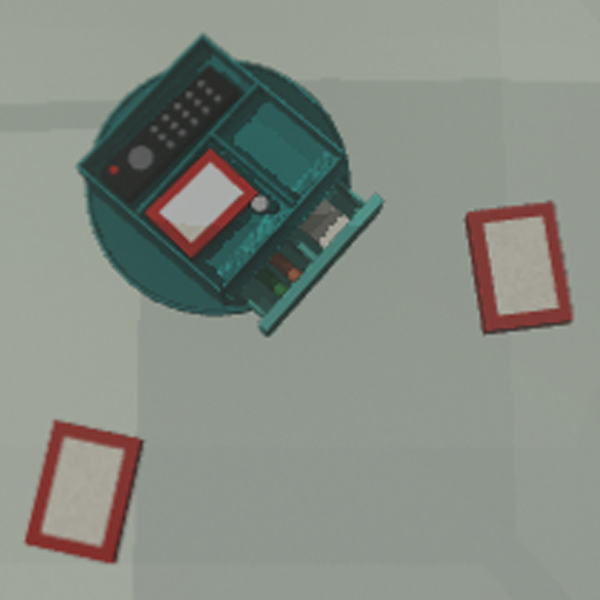

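In the crop, the caddy axis is at about (218,188) and the open drawer faces lower right, with panel ends at (265,330) and (383,200). There are three card boxes: (205,203) in the tray, and (520,265) and (85,490) on the table. The tray one is the smallest, so it is the one meant.

The caddy axis is near (606, 66) and turned about +0.845 rad, so it needs −0.845. I'll close the fingers and push the right side wall near the front.

Call:
servo_tool --series "0.49 0.536 0 0 0 -0.256;0.49 0.536 0 0 0 -0.256;0.49 0.536 0 0 0 -0.256;0.49 0.536 0 0 0 -0.256;0.49 0.536 0 0 0 -0.256;0.49 0.536 0 0 0 -0.256;0.49 0.536 0 0 0 -0.256;0.49 0.536 0 0 0 -0.256;0.49 0.536 0 0 0 -0.256;0.49 0.536 0 0 0 -0.256" --claw 0

```text
t: 1.1
position: [495.4, -235.1, 205.4]
orientation: [-0.0, 1.0, -0.0, -0.0]
wrist_force: [1.1, -0.4, -0.0]
finger_gap: 17.6
grasp_force: 0.0
```

Call:
servo_tool --series "0.157 0.163 0 0 0 0;0.157 0.163 0 0 0 0;0.157 0.163 0 0 0 0;0.157 0.163 0 0 0 0;0.157 0.163 0 0 0 0;0.157 0.163 -0.05 0 0 0;0.157 0.163 -0.1 0 0 0;0.157 0.163 -0.13 0 0 0;0.157 0.163 -0.13 0 0 0;0.157 0.163 -0.13 0 0 0"

```text
t: 2.1
position: [651.7, -73.8, 76.2]
orientation: [-0.0, 1.0, -0.0, -0.0]
wrist_force: [0.7, 0.7, 1.9]
finger_gap: 0.1
grasp_force: 0.0
```

```bash
python3 - <<'E'
from h import *
c=read_camera('top'); cv2.imwrite('pics/t1.png',cv2.resize(c['frame'][100:310,180:390,::-1],(600,600)))
E
```

```text
(no output)
```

View pics/t1.png

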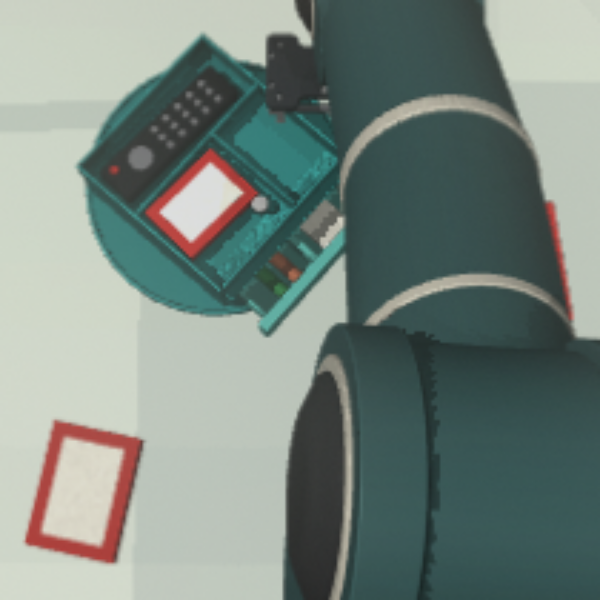

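The caddy is unmoved and the finger is beside its right wall, near (300,110). Next I'll descend and sweep the arc.

Call:
servo_tool --series "0 0 -0.026 0 0 0;0 0 -0.026 0 0 0;-0.018 0.016 -0.026 0 0 0;-0.028 0.015 -0.026 0 0 0;-0.039 0.0135 -0.026 0 0 0;-0.05 0.0136 -0.026 0 0 0;-0.061 0.0145 -0.026 0 0 0;-0.072 0.016 -0.026 0 0 0;-0.083 0.019 -0.026 0 0 0;-0.083 0.019 -0.026 0 0 0"

```text
t: 3.15
position: [566.9, -54.2, 49.4]
orientation: [-0.0, 1.0, 0.0, -0.001]
wrist_force: [0.9, 0.1, -0.9]
finger_gap: 0.4
grasp_force: 0.0
```

```bash
cat > ang.py <<'E'
from h import *
import sys
c=read_camera('top'); P=pts(c); hsv=cv2.cvtColor(c['frame'],cv2.COLOR_RGB2HSV)
m=(hsv[...,0]>78)&(hsv[...,0]<98)&(hsv[...,1]>120)&(abs(P[...,2]-102)<6)&(np.hypot(P[...,0]-606,P[...,1]-66)<145)
w=P[m][:,:2]; print(cv2.minAreaRect(w.astype(np.float32)),len(w))
cv2.imwrite(f'pics/{sys.argv[1]}.png',cv2.resize(c['frame'][100:310,180:390,::-1],(600,600)))
E
python3 ang.py t2
```

```text
((603.390380859375, 82.99931335449219), (184.28627014160156, 147.18710327148438), 16.99953269958496) 126
```

View pics/t2.png

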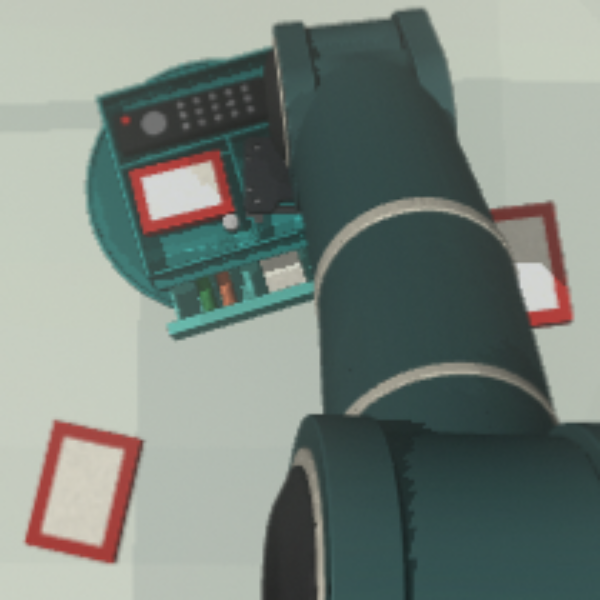

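The sweep works: 17° remain, and the tray contents are unmoved. I'll finish the arc, then back off.

Call:
servo_tool --series "-0.01 0.0035 0 0 0 0;-0.02 0.0085 0 0 0 0;-0.028 0.0125 0 0 0 0;-0.0335 0.016 0 0 0 0;-0.0335 0.016 0 0 0 0;-0.0335 -0.01 0 0 0 0;-0.0335 -0.04 0 0 0 0;-0.0335 -0.04 0.05 0 0 0;-0.0835 -0.04 0.09 0 0 0;-0.1335 -0.04 0.09 0 0 0"

```text
t: 4.2
position: [447.9, -94.8, 140.4]
orientation: [0.0, 1.0, 0.0, 0.002]
wrist_force: [-1.0, -0.4, 0.1]
finger_gap: 0.7
grasp_force: 0.0
```

```bash
python3 ang.py t3
```

```text
((607.5192260742188, 67.7516098022461), (184.08932495117188, 180.1638946533203), 2.7702324390411377) 222
```

View pics/t3.png

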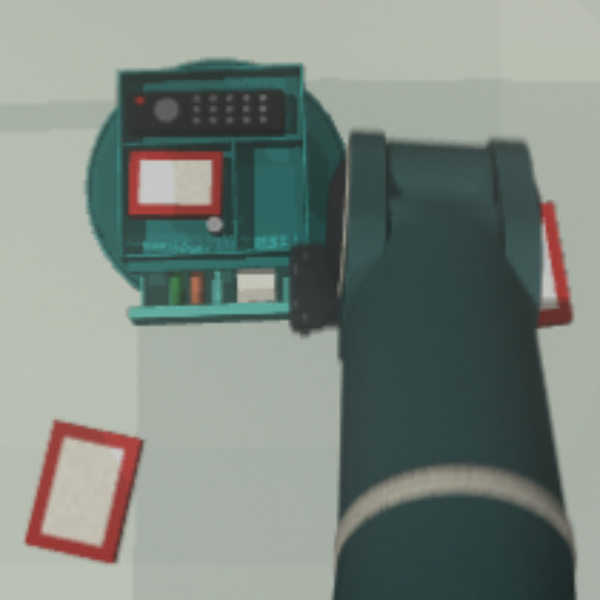

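The caddy is within 3° of square. I'll open the fingers and square up in front of the drawer.

Call:
servo_tool --series "-0.045 0 0 0 0 0;-0.045 0.05 0 0 0 0;-0.045 0.1 0 0 0 0;-0.045 0.15 0 0 0 0;-0.045 0.162 0 0 0 0;-0.045 0.162 -0.05 0 0 0;-0.045 0.162 -0.092 0 0 0;-0.045 0.162 -0.092 0 0 0;-0.045 0.162 -0.092 0 0 0;-0.045 0.162 -0.092 0 0 0" --claw 0.094

```text
t: 5.25
position: [402.6, 67.3, 47.6]
orientation: [-0.0, 1.0, -0.0, 0.001]
wrist_force: [0.7, -0.4, 0.5]
finger_gap: 76.7
grasp_force: 0.0
```

Call:
servo_tool --series "0.03 0 0 0 0 0;0.04 0 0 0 0 0;0.05 0 0 0 0 0;0.06 0 0 0 0 0;0.065 0 0 0 0 0;0.07 0 0 0 0 0;0.075 0 0 0 0 0;0.08 0 0 0 0 0;0.08 0 0 0 0 0"

```text
t: 6.15
position: [481.2, 67.5, 45.9]
orientation: [-0.0, 1.0, 0.0, -0.0]
wrist_force: [-3.5, 1.7, 1.3]
finger_gap: 94.2
grasp_force: 1.8
```

Call:
servo_tool --series "0.003 0 0 0 0 0;0.006 0 0 0 0 0;0.009 0 0 0 0 0;0.009 0 0 0 0 0;0.009 0 0 0 0 0"

```text
t: 6.65
position: [489.6, 67.7, 45.9]
orientation: [-0.0, 1.0, 0.0, -0.0]
wrist_force: [-5.4, 4.2, 2.0]
finger_gap: 93.8
grasp_force: 2.8
```

Call:
servo_tool --series "0.001 0 0 0 0 0;0.002 0 0 0 0 0;0.003 0 0 0 0 0;0.003 0 0 0 0 0"

```text
t: 7.05
position: [491.9, 67.9, 45.8]
orientation: [-0.0, 1.0, 0.001, -0.001]
wrist_force: [-11.2, 4.7, 6.4]
finger_gap: 93.8
grasp_force: 5.3
```

Call:
servo_tool --series "0.001 0 0 0 0 0;0.002 0 0 0 0 0;0.002 0 0 0 0 0;0.002 0 0 0 0 0"

```text
t: 7.45
position: [492.7, 68.7, 45.6]
orientation: [-0.0, 1.0, 0.001, -0.002]
wrist_force: [-19.0, 9.3, 10.7]
finger_gap: 94.1
grasp_force: 9.0
```

Force is climbing sharply (19 N), so the drawer is against its stop. I'll back off slowly and look.

Call:
servo_tool --series "-0.004 0 0 0 0 0;-0.01 0 0 0 0 0;-0.02 0 0 0 0 0;-0.04 0 0 0 0 0;-0.08 0 0 0 0 0;-0.08 0 0.05 0 0 0;-0.08 -0.05 0.1 0 0 0;-0.08 -0.1 0.1 0 0 0;-0.08 -0.15 0.1 0 0 0;-0.08 -0.2 0.1 0 0 0"

```text
t: 8.45
position: [415.2, -119.1, 146.8]
orientation: [0.001, 1.0, -0.0, 0.001]
wrist_force: [0.8, 0.1, -0.5]
finger_gap: 93.9
grasp_force: 0.0
```

```bash
python3 ang.py t4; python3 - <<'E'
from h import *
c=read_camera('scene'); P=pts(c); a=c['frame'][170:310,240:400,::-1]
cv2.imwrite('pics/s4.png',cv2.resize(a,(640,560),interpolation=cv2.INTER_CUBIC))
E
```

```text
((608.17919921875, 67.43299102783203), (184.04364013671875, 178.9882354736328), 1.5362581014633179) 197
```

View pics/t4.png

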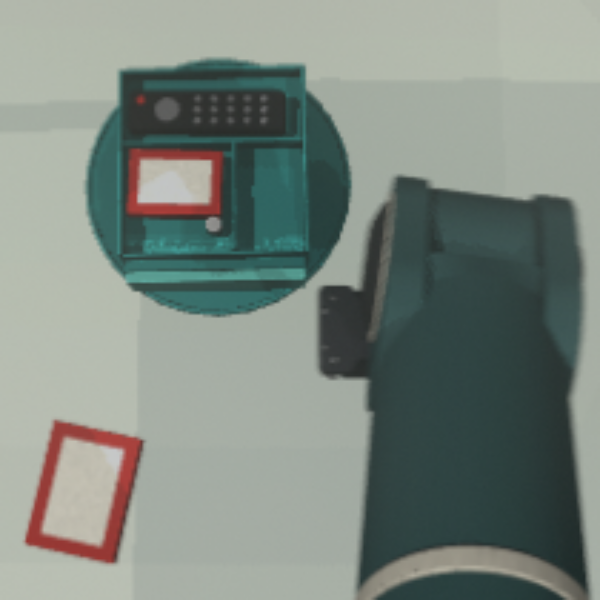

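View pics/s4.png

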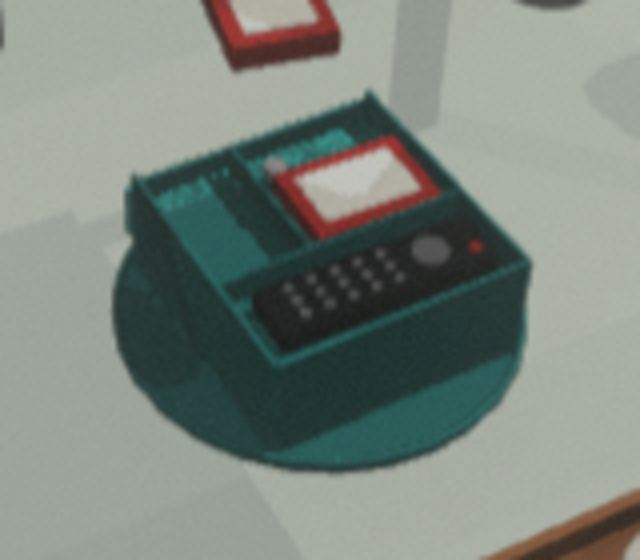

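The panel has stayed close against the organiser at crop (215,275), so it is latched. The caddy is about 1.5° off square, and the remote and cards are in place. The last push force (19 N over less than 1 mm, against a 6 N spring) could only come from the stop.

```bash
python3 -c "
from cell import arm; print(arm.sign_off())"
```

```text
the job is handed in; nothing more can be done
None
```

The caddy now faces the robot's edge to within about 2°, the drawer was pushed to its stop and looks latched, nothing else was seen to move, and the job is handed in (no verdict was returned).

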